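Pump down the specimen chamber

ROBOT

A 6-joint arm with a two-finger parallel gripper is mounted at the origin on the work surface. World frame = base frame: x ahead of the robot, y to its left, z up, the work surface at z = 0. Lengths are in mm, angles in rad, forces in N, time in s.
With the tool pointing down it reaches from about 275 to 750 mm from the base axis. Payload 10.2 kg.
Tool frame: the origin (TCP) lies midway between the tips of the shut fingers; the grasp point (between the pads) lies 19 mm behind it; z points along the fingers, y is the line along which they close (so a half turn about z gives the same grasp; the last joint's range is limited). The gripper opens to 85 mm and grips with 20 to 120 N. Pads are 22 mm wide; open, the fingers measure 114 mm over their backs; the gripper's body (76 mm by 85 mm) begins 54 mm behind the grasp point. The pads swing forward as they close: fully open they stand 13 mm farther back than shut.
Start: joints at [-1.547, 0.313, 1.498, -0, 1.331, -0.223], TCP at [128.245, -509.101, 231.294] pointing down, gripper open.
Joint ranges: [-2.94, 2.94], [-0.97, 2.17], [0.19, 2.56], [-1.23, 4.37], [0.02, 3.11], [-2.88, 2.88]. Speed limits (rad/s): [2.39, 2.39, 3.01, 3.14, 3.14, 3.14].

INTERFACE

Orientations are given as a unit quaternion [w, x, y, z].
In Python, from rig import sense, capture, finish_job, find_in, place_of gives the robot as it stands. The module is installed in compiled form; this text tells all that it offers.
- The arm moves only by the shell command python3 -m jog 'ROWS' [FORCE]. ROWS is JSON, a list of rows, each an object of numbers: "tx", "ty", "tz": the shift along the tool's x, y, z in mm; "ax", "ay", "az": the turn, a rotation vector about the tool's x, y, z in rad; "jaw": the closure, from -1 (fully open) to 1 (shut), so that 0 is half open. In form: [{"tx": .., "ty": .., "tz": .., "ax": .., "ay": .., "az": .., "jaw": ..}, ...]. A call has 1 to 5 rows; each row shifts and turns the commanded pose from where the row before left it, along the tool's axes as they then stand; what a row does not reach is not made up. A row lasts 1/8 s, in which the tool goes at most 62.5 mm and 10.7 degrees, less where a joint would pass 70% of its speed; a pose out of reach is approached as far as the arm can. A call with a gripper value outside its range is refused whole. The fingers move at their own pace and stop on an object; FORCE is the grip in N (left out, the last holds). Time passes only in rows, so rows that do not move let the fingers close. It gives the time, the measured TCP pose, the force, the opening and the grip force at its end, in the units of the state.
- sense(): the state, without advancing time (a new reading comes with each control period).
- capture(name): name is "scene" or "top" or "wrist"; returns a dict with "color" (384x512x3 uint8, red, green, blue), "depth" (384x512 float32, mm along the optical axis (not along the pixel's ray), 0 where there is no reading), "fx", "fy", "cx", "cy" (pixels), "camera_from_world" (4x4, takes a point from world to camera coordinates); the wrist camera has in their place "mount" (4x4, takes a point from camera to tool coordinates, whose origin is the TCP and whose axes are the flange's). Camera axes: x right, y up, looking along -z (the intrinsics and any distortion apply to the point x, -y, -z); pixel columns grow to the right and rows downward; lengths in mm; the calibration is good to about 2 mm. A picture is of the moment at which its call begins: read the wrist's pose just before it.
- finish_job(): hands the job in; it is judged then, once.
Trained networks look in the newest picture that a camera, given by its name, has taken for a name from the list of things; names that differ only in an ending like _2 or _b are one class to them, and where a whole thing is asked for, a point or a joint stands for the part that bears it (a point fixed in the world has none). Each returns a list of dicts, best first, with "conf" (0 to 1); they miss things now and then, are a little off and sometimes report something else, mostly with a low value. They report only what shows in the picture. A call takes as long as a camera call.
- find_in(query, camera): "centre" ([column, row] in pixels, amid what is visible of it).
- place_of(query, camera): "centre" ([column, row] in pixels: a listed point, or the origin of a listed thing).
The state is a dict: "time_s": time; "joints": joint angles; "dq": joint speeds; "tau": joint torques, N m; "eef_pos": TCP position; "ee_rot": TCP orientation; "force": force on the tool from outside, world axes, zero at the start; "wrist_torque": the same for the moment, N m; "grip_width": opening from 0.0 (shut) to 1.0 (fully open); "grip_force": force on a finger pad.
Only numpy, scipy, OpenCV 4.12 (cv2) and the standard library are available. Lean on these libraries where they do the work, as an engineer would, in place of code of your own. Each camera call takes 0.05 s, during which the arm holds its last target. There are 200 camera calls.

TASK

The vacuum chamber with the shell pieces in it is vented: push its vent lever all the way over to the other side to shut the vent, then press the pump's knob with your fingertips in full strokes, letting it spring right back up each time, until the indicator pin pops fully out. Only push and press: lift nothing, do not touch the pin, leave the other things on the bench where they are, and finish with the vent shut and the knob up.

Things in the scene. Friction and masses are not known exactly. Their poses are not given: they have to be found in the camera images.
- vacuum_unit: Fixed unit on a grey plate, 130 mm (x) by 380 (y) by 12, plate centre at (5, 50) mm. Origin on the bench under the pump's axis, z up, x away from the robot (within 0.35 rad). In a row at x = 0: vent valve block y -95 mm (40 x 44, top 57 up); aluminium pump column y 0 (68 mm across at its foot, 120 high); grey indicator turret y +75 (52 across, 115 high); clear chamber y +175 (120 across, 117 high)
- vent_lever (a joint): Angle of the vent lever in rad: 0 open (start: leaning 0.52 rad from vertical towards the unit's -x, the robot's side), 1.05 shut at its stop (leaning 0.53 rad to the unit's +x, away from the robot). It stays where it is left; about 1.5 N at the tip moves it. While the vent is open pumping does not raise the pin
- lever_pivot (a point): The lever's pivot axis (along the unit's y), 45 mm above the bench; fixed to the unit
- lever_tip (a point): Centre of the black ball (22 mm across) at the end of the vent lever, 72 mm from the pivot; the lever is a steel rod 10 mm thick
- plunger (a joint): How far the pump plunger is pressed down, m: 0 up, 0.025 at the firm bottom stop. Pressed slowly it pushes back with about 5 N at the top and 12 N at the bottom (more when pressed fast), and comes up again by itself in a fraction of a second. With the vent shut a full stroke raises the pin by about 6 mm; strokes much under 20 mm may not raise it
- plunger_top (a point): Centre of the flat top of the pump's black mushroom knob (46 mm across, its flat top 36 mm across), 165 mm above the bench when up, 140 mm when down
- pin (a joint): How far the indicator pin has risen, m: 0 to 0.014 at the start, 0.036 fully out. It rises in steps, stays where it is between strokes, and from about 0.029 jumps out by itself to 0.036. Three to six full strokes are needed, depending on the start; further strokes do no harm
- indicator_pin: The steel indicator pin, 11 mm thick with a flat round head 18 mm across and 5 mm thick, moving straight up out of the turret; this origin lies on the pin's axis 120 mm below the top of its head (at bench level when the pin is in). Not to be touched
- pin_top (a point): Centre of the top of the pin's head: 120 mm above the bench when in, 156 mm when fully out
- shell_small: Loose bystander: dark shell fragment 60 x 42 x 15 mm lying before the unit; origin under its centre
- sample_jar: Loose bystander: closed jar 44 mm across, 60 mm high, standing behind the unit; origin under its centre
- shell_large: Loose bystander: pale shell fragment 95 x 70 x 15 mm, to the left; origin under its centre
- shell_long: Loose bystander: reddish shell fragment 110 x 45 x 15 mm, to the left; origin under its centre
- bone_brush: Loose bystander: hand brush lying to the right; origin under its middle
- sieve_bowl: Loose bystander: white bowl 100 mm across, 45 mm high, to the right; origin under its centre
- callipers: Loose bystander: steel callipers 190 mm long, lying to the right; origin under the beam's middle

How it is judged:
By the outcome, as a careful person would: the job done as asked, in the order asked, and still so for the second after the job is handed in, with the robot touching nothing.
It also fails if it takes over 51 s, if anything falls off the work surface, if the arm or the gripper's body presses on something with over 40 N, if the wrist force passes 120 N, or if a joint passes its speed limit or range.

## Working session

There is one attempt and no reset: what is moved stays moved. The work goes in short steps, Python scripts to look and compute and a shell command to move; the robot and the scene stay as the last step left them, time stands still between calls to the robot, and variables do not carry over. Pictures are saved under pics/ and viewed, at most 10 in all, crops included, and the job is handed in when it is done.

```bash
mkdir -p pics; cat > h.py <<'E'
import numpy as np, cv2
from rig import sense, capture, find_in, place_of
def world(c,px,depth=None,z=None):
    T=np.linalg.inv(c["camera_from_world"]); u,v=px
    d=np.array([(u-c["cx"])/c["fx"],-(v-c["cy"])/c["fy"],-1.0])
    o=T[:3,3]; r=T[:3,:3]@d
    s=depth if z is None else (z-o[2])/r[2]
    return o+s*r
E
python3 - <<'E'
from h import *
s=sense(); print({k:np.round(v,3) for k,v in s.items()})
for n in ("scene","top"):
    c=capture(n); cv2.imwrite(f"pics/{n}0.png",c["color"][:,:,::-1])
    print(n,c.keys(),np.round(np.linalg.inv(c["camera_from_world"])[:3,3]))
    for q,z in (("plunger_top",165),("lever_tip",107),("lever_pivot",45),("pin_top",None),("vacuum_unit",0),("shell_small",0),("sample_jar",0),("bone_brush",0)):
        for r in place_of(q,n)[:1]:
            u,v=r["centre"]; 
            d=c["depth"][min(int(v),383),min(int(u),511)]
            print(q,np.round([u,v,r["conf"]],2),"z:",np.round(world(c,(u,v),z=z or 128)),"depth:",np.round(world(c,(u,v),depth=d)))
E
```

```text
{'time_s': np.float64(0.0), 'joints': array([-1.547,  0.313,  1.498,  0.   ,  1.331, -0.223]), 'dq': array([-0.001, -0.001, -0.001,  0.001, -0.   , -0.   ]), 'tau': array([ 1.0000e-03, -4.1226e+01, -2.5974e+01, -0.0000e+00,  4.0000e-03,
        0.0000e+00]), 'eef_pos': array([ 128.238, -508.816,  230.715]), 'ee_rot': array([-0.001,  0.992,  0.123,  0.   ]), 'force': array([-0.071, -0.026, -0.07 ]), 'wrist_torque': array([-0.035, -0.003, -0.028]), 'grip_force': np.float64(0.0), 'grip_width': np.float64(1.0)}
scene dict_keys(['color', 'depth', 'fx', 'fy', 'cx', 'cy', 'camera_from_world']) [1515. -270.  898.]
plunger_top [226.3  191.9    0.65] z: [ 556. -108.  165.] depth: [ 557. -108.  166.]
lever_tip [194.8  205.5    0.57] z: [ 524. -213.  107.] depth: [ 538. -213.  118.]
lever_pivot [200.6  228.5    0.95] z: [ 574. -207.   45.] depth: [ 574. -207.   45.]
pin_top [248.6  194.2    0.55] z: [542. -29. 128.] depth: [544. -30. 130.]
vacuum_unit [232.5  230.4    0.56] z: [ 701. -122.  128.] depth: [ 583. -100.   16.]
sample_jar [247.4  246.1    0.61] z: [777. -95. 128.] depth: [681. -72.  27.]
bone_brush [136.7  247.9    0.74] z: [ 696. -403.  128.] depth: [ 567. -424.    6.]
top dict_keys(['color', 'depth', 'fx', 'fy', 'cx', 'cy', 'camera_from_world']) [ 313.   -2. 1641.]
plunger_top [282.4  201.5    0.66] z: [ 543. -114.  165.] depth: [ 543. -114.  163.]
lever_tip [311.6  207.1    0.61] z: [ 533. -211.  107.] depth: [ 533. -211.  110.]
lever_pivot [307.5  201.1    0.64] z: [ 562. -206.   45.] depth: [ 560. -205.   56.]
pin_top [257.   204.5    0.48] z: [539. -36. 128.] depth: [540. -36. 124.]
vacuum_unit [281.3  202.6    0.76] z: [ 545. -113.  128.] depth: [ 538. -110.  170.]
shell_small [244.6  247.1    0.77] z: [405.   4. 128.] depth: [412.   4.  19.]
sample_jar [267.3  173.8    0.61] z: [638. -70. 128.] depth: [652. -73.  64.]
bone_brush [366.3  207.9    0.68] z: [ 527. -381.  128.] depth: [ 542. -408.   21.]
```

```bash
python3 - <<'E'
from h import *
a=cv2.imread("pics/top0.png")[140:270,200:400]; b=cv2.imread("pics/scene0.png")[150:280,130:330]
cv2.imwrite("pics/both.png",np.vstack([cv2.resize(x,(460,299),interpolation=2) for x in (a,b)]))
E
```

```text
(no output)
```

View pics/both.png

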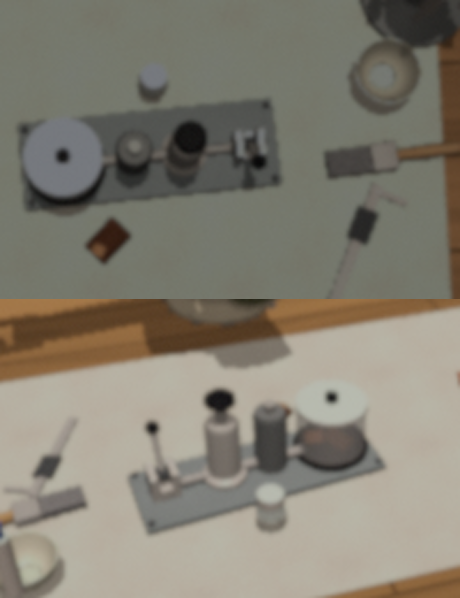

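The top view shows the unit plate (corners roughly at crop (20,125), (268,100), (280,182), (28,208)). It has the knob at (190,137) and the lever ball at (258,161). The scene view shows the lever ball at (152,128) and the knob at (220,101) in the lower half. I'll compute the unit's pose from these.

```bash
python3 - <<'E'
from h import *
c=capture("top")
P=[world(c,(200+u/2.3,140+v/2.3),z=12) for u,v in ((20,125),(268,100),(280,182),(28,208))]
print(np.round(P)); m=np.mean(P,0)
e=(P[0]-P[1]+P[3]-P[2]); yaw=np.arctan2(-e[0],e[1]); print("plate c",m,"yaw",yaw)
R=np.array([[np.cos(yaw),-np.sin(yaw)],[np.sin(yaw),np.cos(yaw)]])
print("origin from plate",m[:2]-R@[5,50])
def colorblob(c,thr,box,z):
    x0,y0,x1,y1=box; g=c["color"][y0:y1,x0:x1].max(2)
    return g
print("knob",world(c,(200+190/2.3,140+137/2.3),z=165),"ball",world(c,(200+258/2.3,140+161/2.3),z=107))
d=c["depth"]; T=np.linalg.inv(c["camera_from_world"])
vv,uu=np.mgrid[140:270,200:340]
W=np.array([world(c,(u,v),depth=d[v,u]) for v,u in zip(vv.ravel(),uu.ravel())])
k=(W[:,2]>155)&(W[:,2]<180); print("knob depth pts",k.sum(),W[k].mean(0),np.ptp(W[k],axis=0))
s=capture("scene")
print("knob s",world(s,(130+220/2.3,150+101/2.3),z=165),"ball s",world(s,(130+152/2.3,150+(428-299)/2.3),z=107))
for y in (-95,0,75): print(y, m[:2]-R@[5,50]+R@[0,y])
E
```

```text
[[ 592.  126.   12.]
 [ 628. -243.   12.]
 [ 505. -257.   12.]
 [ 469.  113.   12.]]
plate c [548.68657154 -65.38624332  12.        ] yaw 0.09831340914488863
origin from plate [ 548.61847142 -115.63557528]
knob [ 548.63594585 -114.37639464  165.        ] ball [ 523.71274268 -212.78261937  107.        ]
knob depth pts 169 [ 549.18563834 -113.28049473  164.15158926] [44.60586082 43.46250844 19.85866471]
knob s [ 565.92310611 -111.88911885  165.        ] ball s [ 528.72213414 -208.87228568  107.        ]
-95 [ 557.94320692 -210.17683245]
0 [ 548.61847142 -115.63557528]
75 [541.25683813 -40.99774067]
```

```bash
python3 -m jog '[{"az":0.149,"jaw":1},{"tx":45,"ty":-30,"jaw":1},{"tx":45,"ty":-30,"jaw":1},{"tx":45,"ty":-30,"jaw":1},{"tx":45,"ty":-30,"jaw":1}]' 60; python3 -m jog '[{"tx":45,"ty":-30,"jaw":1},{"tx":45,"ty":-30,"jaw":1},{"tx":45,"ty":-30,"jaw":1},{"tx":45,"ty":-30,"jaw":1},{"jaw":1}]'
```

```text
schema error: expected keys tx, ty, tz, ax, ay, az, jaw
schema error: expected keys tx, ty, tz, ax, ay, az, jaw
```

```bash
python3 -m jog '[{"tx":0,"ty":0,"tz":0,"ax":0,"ay":0,"az":0.149,"jaw":1},{"tx":45,"ty":-30,"tz":0,"ax":0,"ay":0,"az":0,"jaw":1},{"tx":45,"ty":-30,"tz":0,"ax":0,"ay":0,"az":0,"jaw":1},{"tx":45,"ty":-30,"tz":0,"ax":0,"ay":0,"az":0,"jaw":1},{"tx":45,"ty":-30,"tz":0,"ax":0,"ay":0,"az":0,"jaw":1}]' 60
```

```text
time_s: 1.62
eef_pos: [296.8, -370.9, 231.4]
ee_rot: [0.0, 0.999, 0.049, 0.0]
force: [0.7, -1.0, -0.2]
grip_width: -0.001
grip_force: 0.0
```

```bash
python3 -m jog '[{"tx":50,"ty":-34,"tz":0,"ax":0,"ay":0,"az":0,"jaw":1},{"tx":50,"ty":-34,"tz":0,"ax":0,"ay":0,"az":0,"jaw":1},{"tx":50,"ty":-34,"tz":0,"ax":0,"ay":0,"az":0,"jaw":1},{"tx":45,"ty":-34,"tz":0,"ax":0,"ay":0,"az":0,"jaw":1},{"tx":0,"ty":0,"tz":0,"ax":0,"ay":0,"az":0,"jaw":1}]'
python3 - <<'E'
from h import *
s=sense();c=capture("wrist"); cv2.imwrite("pics/w1.png",c["color"][:,:,::-1])
print(np.round(s["eef_pos"],1)); print(np.round(c["mount"],3))
w,x,y,z=s["ee_rot"]; from scipy.spatial.transform import Rotation as Ro
R=Ro.from_quat([x,y,z,w]).as_matrix()
for q,zz in (("lever_tip",107),("plunger_top",165)):
  for r in place_of(q,"wrist")[:1]:
    u,v=r["centre"]; d=np.array([(u-c["cx"])/c["fx"],-(v-c["cy"])/c["fy"],-1])
    o=R@c["mount"][:3,3]+s["eef_pos"]; ray=R@c["mount"][:3,:3]@d
    print(q,r, np.round(o+ray*(zz-o[2])/ray[2],1))
E
```

```text
time_s: 2.25
eef_pos: [478.3, -215.2, 231.1]
ee_rot: [-0.0, 0.999, 0.051, 0.0]
force: [-1.3, -0.4, -0.2]
grip_width: 0.002
grip_force: 0.0
[ 478.3 -215.2  231.1]
[[ 1.00000e-03  9.63000e-01  2.71000e-01  6.80320e+01]
 [ 1.00000e+00 -1.00000e-03  1.00000e-03 -1.11400e+00]
 [ 1.00000e-03  2.71000e-01 -9.63000e-01 -1.41746e+02]
 [ 0.00000e+00  0.00000e+00  0.00000e+00  1.00000e+00]]
lever_tip {'centre': [259.3, 140.5], 'conf': 0.69} [ 524.6 -208.7  107. ]
plunger_top {'centre': [114.0, 89.9], 'conf': 0.97} [ 552.3 -108.2  165. ]
```

View pics/w1.png

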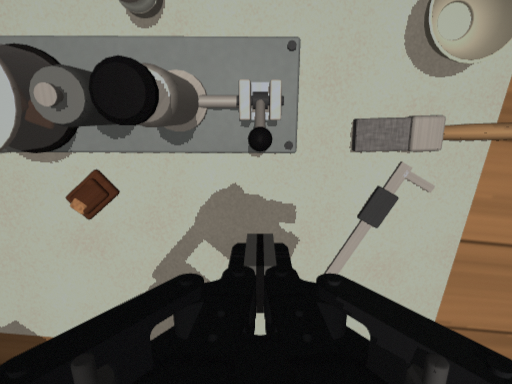

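The wrist view shows the black lever ball at (260,139), in line with the closed fingers at column 260. The knob is at about (124,90), and the way down is clear.

```bash
python3 -m jog '[{"tx":0,"ty":-1,"tz":50,"ax":0,"ay":0,"az":0,"jaw":1},{"tx":0,"ty":-1,"tz":50,"ax":0,"ay":0,"az":0,"jaw":1},{"tx":0,"ty":0,"tz":40,"ax":0,"ay":0,"az":0,"jaw":1},{"tx":15,"ty":0,"tz":0,"ax":0,"ay":0,"az":0,"jaw":1},{"tx":15,"ty":0,"tz":0,"ax":0,"ay":0,"az":0,"jaw":1}]'
python3 -m jog '[{"tx":15,"ty":0,"tz":0,"ax":0,"ay":0,"az":0,"jaw":1},{"tx":15,"ty":0,"tz":0,"ax":0,"ay":0,"az":0,"jaw":1},{"tx":15,"ty":0,"tz":0,"ax":0,"ay":0,"az":0,"jaw":1},{"tx":10,"ty":0,"tz":0,"ax":0,"ay":0,"az":0,"jaw":1},{"tx":0,"ty":0,"tz":0,"ax":0,"ay":0,"az":0,"jaw":1}]'
```

```text
time_s: 3.02
eef_pos: [505.5, -214.1, 91.1]
ee_rot: [-0.0, 0.999, 0.048, -0.0]
force: [-1.8, 0.1, 1.5]
grip_width: 0.0
grip_force: 1.8
time_s: 3.65
eef_pos: [560.7, -208.1, 91.2]
ee_rot: [0.0, 0.999, 0.048, 0.0]
force: [-0.2, -0.7, -0.4]
grip_width: 0.001
grip_force: 0.0
```

```bash
python3 -m jog '[{"tx":4,"ty":0,"tz":0,"ax":0,"ay":0,"az":0,"jaw":1},{"tx":3,"ty":0,"tz":0,"ax":0,"ay":0,"az":0,"jaw":1}]'
python3 -m jog '[{"tx":2,"ty":0,"tz":0,"ax":0,"ay":0,"az":0,"jaw":1}]'
python3 -m jog '[{"tx":2,"ty":0,"tz":0,"ax":0,"ay":0,"az":0,"jaw":1}]'
```

```text
time_s: 3.9
eef_pos: [567.6, -206.8, 91.3]
ee_rot: [-0.0, 0.999, 0.049, -0.0]
force: [-2.2, -0.5, 0.1]
grip_width: -0.001
grip_force: 0.8
time_s: 4.03
eef_pos: [569.8, -206.6, 91.3]
ee_rot: [-0.0, 0.999, 0.049, -0.0]
force: [-1.6, -0.6, 0.6]
grip_width: -0.002
grip_force: 0.7
time_s: 4.15
eef_pos: [571.8, -206.3, 91.3]
ee_rot: [-0.0, 0.999, 0.049, -0.0]
force: [-1.7, -0.5, -1.1]
grip_width: 0.002
grip_force: 0.7
```

```bash
for i in 1 ; do python3 -m jog '[{"tx":2,"ty":0,"tz":0,"ax":0,"ay":0,"az":0,"jaw":1}]' | grep -E "eef|^force"; done
python3 -m jog '[{"tx":2,"ty":0,"tz":0,"ax":0,"ay":0,"az":0,"jaw":1}]' | grep -E "eef|^force"
python3 -m jog '[{"tx":1,"ty":0,"tz":0,"ax":0,"ay":0,"az":0,"jaw":1}]' | grep -E "eef|^force"
```

```text
eef_pos: [573.9, -206.1, 91.3]
force: [-1.7, -0.4, 0.4]
eef_pos: [575.5, -205.9, 91.2]
force: [-7.9, -1.4, 0.4]
eef_pos: [575.6, -205.9, 91.0]
force: [-10.4, -1.5, 3.3]
```

```bash
python3 -m jog '[{"tx":1,"ty":0,"tz":0,"ax":0,"ay":0,"az":0,"jaw":1}]' | grep -E "eef|^force"
python3 -m jog '[{"tx":-20,"ty":0,"tz":0,"ax":0,"ay":0,"az":0,"jaw":1},{"tx":-40,"ty":0,"tz":0,"ax":0,"ay":0,"az":0,"jaw":1},{"tx":-40,"ty":0,"tz":-30,"ax":0,"ay":0,"az":0,"jaw":1},{"tx":0,"ty":0,"tz":-60,"ax":0,"ay":0,"az":0,"jaw":1},{"tx":0,"ty":0,"tz":-50,"ax":0,"ay":0,"az":0,"jaw":1}]'
python3 - <<'E'
from h import *
from scipy.spatial.transform import Rotation as Ro
s=sense();c=capture("wrist"); cv2.imwrite("pics/w2.png",c["color"][:,:,::-1])
w,x,y,z=s["ee_rot"]; R=Ro.from_quat([x,y,z,w]).as_matrix()
o=R@c["mount"][:3,3]+s["eef_pos"]
for q,zz in (("lever_tip",107),("plunger_top",165)):
  for r in place_of(q,"wrist")[:1]:
    u,v=r["centre"]; d=np.array([(u-c["cx"])/c["fx"],-(v-c["cy"])/c["fy"],-1]); ray=R@c["mount"][:3,:3]@d
    print(q,r, np.round(o+ray*(zz-o[2])/ray[2],1), "tool delta",np.round(R.T@(o+ray*(zz-o[2])/ray[2]-s["eef_pos"]),1))
# knob from depth
D=c["depth"]; vv,uu=np.mgrid[0:220,0:300]; D=D[:220,:300]
pc=np.stack([(uu-c["cx"])/c["fx"]*D,-(vv-c["cy"])/c["fy"]*D,-D],-1).reshape(-1,3)
W=(pc@c["mount"][:3,:3].T)@R.T+o; W=W[(D.ravel()>0)]
k=(W[:,2]>161)&(W[:,2]<169)&(abs(W[:,0]-549)<40)&(abs(W[:,1]+114)<40)
lo,hi=W[k].min(0),W[k].max(0); m=(lo+hi)/2; print("knob",k.sum(),np.round([m,hi-lo,W[k].mean(0)],1),"tool delta",np.round(R.T@(W[k].mean(0)-s["eef_pos"]),1))
E
```

```text
eef_pos: [575.9, -205.8, 90.9]
force: [-14.6, -1.8, 4.1]
time_s: 5.28
eef_pos: [478.3, -215.7, 233.9]
ee_rot: [0.001, 0.999, 0.049, 0.001]
force: [0.3, -0.5, -0.8]
grip_width: -0.003
grip_force: 0.0
lever_tip {'centre': [255.6, 55.9], 'conf': 0.74} [ 594.  -199.7  107. ] tool delta [116.5  -4.8 127.1]
plunger_top {'centre': [115.9, 87.7], 'conf': 0.86} [ 554.7 -109.2  165. ] tool delta [ 86.3 -98.6  69. ]
knob 3037 [[ 552.7 -111.7  163.6]
 [  42.9   43.7    5.2]
 [ 552.8 -112.   163.8]] tool delta [ 84.1 -96.   70.2]
```

View pics/w2.png

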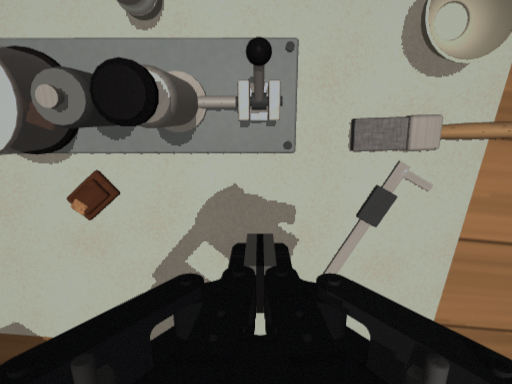

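The view shows the ball now at (259,50), on the far side: about (594,-200), which is the shut position. The knob is at (124,91), and nothing else has moved. Next I'll go above the knob.

```bash
python3 -m jog '[{"tx":27,"ty":-32,"tz":0,"ax":0,"ay":0,"az":0,"jaw":1},{"tx":28,"ty":-33,"tz":0,"ax":0,"ay":0,"az":0,"jaw":1},{"tx":28,"ty":-32,"tz":0,"ax":0,"ay":0,"az":0,"jaw":1},{"tx":0,"ty":0,"tz":40,"ax":0,"ay":0,"az":0,"jaw":1},{"tx":0,"ty":0,"tz":20,"ax":0,"ay":0,"az":0,"jaw":1}]'
python3 -m jog '[{"tx":0,"ty":0,"tz":10,"ax":0,"ay":0,"az":0,"jaw":1},{"tx":0,"ty":0,"tz":8,"ax":0,"ay":0,"az":0,"jaw":1},{"tx":0,"ty":0,"tz":8,"ax":0,"ay":0,"az":0,"jaw":1},{"tx":0,"ty":0,"tz":6,"ax":0,"ay":0,"az":0,"jaw":1},{"tx":0,"ty":0,"tz":0,"ax":0,"ay":0,"az":0,"jaw":1}]'
```

```text
time_s: 6.05
eef_pos: [550.7, -109.8, 168.1]
ee_rot: [-0.001, 0.999, 0.049, -0.002]
force: [0.1, 0.1, 0.1]
grip_width: 0.0
grip_force: 0.0
time_s: 6.68
eef_pos: [551.1, -110.3, 140.2]
ee_rot: [-0.0, 0.999, 0.049, -0.0]
force: [-6.5, 4.7, 10.7]
grip_width: 0.003
grip_force: 5.3
```

```bash
python3 -m jog '[{"tx":0,"ty":0,"tz":2,"ax":0,"ay":0,"az":0,"jaw":1},{"tx":0,"ty":0,"tz":0,"ax":0,"ay":0,"az":0,"jaw":1}]' | grep -E "eef|^force"
python3 -m jog '[{"tx":0,"ty":0,"tz":-15,"ax":0,"ay":0,"az":0,"jaw":1},{"tx":-1,"ty":3,"tz":-22,"ax":0,"ay":0,"az":0,"jaw":1},{"tx":0,"ty":0,"tz":0,"ax":0,"ay":0,"az":0,"jaw":1},{"tx":0,"ty":0,"tz":0,"ax":0,"ay":0,"az":0,"jaw":1}]'
python3 - <<'E'
from h import *
for n,z in (("scene",130),("top",130)):
    c=capture(n); cv2.imwrite(f"pics/{n}1.png",c["color"][:,:,::-1])
    for r in place_of("pin_top",n)[:1]:
        u,v=r["centre"];d=c["depth"][int(v),int(u)]
        print(n,np.round([u,v,r["conf"]],2),np.round(world(c,(u,v),depth=d),1))
E
```

```text
eef_pos: [551.2, -110.4, 139.9]
force: [-11.8, 5.4, 25.0]
time_s: 7.42
eef_pos: [550.4, -113.8, 173.3]
ee_rot: [-0.0, 0.999, 0.049, -0.001]
force: [0.0, -0.5, -0.3]
grip_width: -0.003
grip_force: 0.0
scene [246.2  193.9    0.35] [543.9 -38.2 132.9]
```

```bash
python3 -m jog '[{"tx":0,"ty":0,"tz":12,"ax":0,"ay":0,"az":0,"jaw":1},{"tx":0,"ty":0,"tz":9,"ax":0,"ay":0,"az":0,"jaw":1},{"tx":0,"ty":0,"tz":8,"ax":0,"ay":0,"az":0,"jaw":1},{"tx":0,"ty":0,"tz":6,"ax":0,"ay":0,"az":0,"jaw":1},{"tx":0,"ty":0,"tz":0,"ax":0,"ay":0,"az":0,"jaw":1}]' | grep -E "eef|^force"
python3 -m jog '[{"tx":0,"ty":0,"tz":-15,"ax":0,"ay":0,"az":0,"jaw":1},{"tx":0,"ty":0,"tz":-20,"ax":0,"ay":0,"az":0,"jaw":1},{"tx":0,"ty":0,"tz":0,"ax":0,"ay":0,"az":0,"jaw":1},{"tx":0,"ty":0,"tz":0,"ax":0,"ay":0,"az":0,"jaw":1},{"tx":0,"ty":0,"tz":0,"ax":0,"ay":0,"az":0,"jaw":1}]'| grep -E "eef|^force"
```

```text
eef_pos: [551.2, -114.1, 140.1]
force: [-2.2, -0.5, 11.1]
eef_pos: [550.3, -113.8, 173.3]
force: [-0.6, -0.5, 0.0]
```

```bash
python3 -m jog '[{"tx":0,"ty":0,"tz":12,"ax":0,"ay":0,"az":0,"jaw":1},{"tx":0,"ty":0,"tz":9,"ax":0,"ay":0,"az":0,"jaw":1},{"tx":0,"ty":0,"tz":8,"ax":0,"ay":0,"az":0,"jaw":1},{"tx":0,"ty":0,"tz":6,"ax":0,"ay":0,"az":0,"jaw":1},{"tx":0,"ty":0,"tz":0,"ax":0,"ay":0,"az":0,"jaw":1}]' | grep -E "eef|^force"
python3 -m jog '[{"tx":0,"ty":0,"tz":-15,"ax":0,"ay":0,"az":0,"jaw":1},{"tx":0,"ty":0,"tz":-20,"ax":0,"ay":0,"az":0,"jaw":1},{"tx":0,"ty":0,"tz":0,"ax":0,"ay":0,"az":0,"jaw":1},{"tx":0,"ty":0,"tz":0,"ax":0,"ay":0,"az":0,"jaw":1},{"tx":0,"ty":0,"tz":0,"ax":0,"ay":0,"az":0,"jaw":1}]'| grep -E "eef|^force"
python3 - <<'E'
from h import *
c=capture("scene"); cv2.imwrite("pics/s2.png",np.hstack([cv2.resize(x[160:250,170:300],(390,270)) for x in (cv2.imread("pics/scene1.png"),c["color"][:,:,::-1])]))
E
```

```text
eef_pos: [551.1, -114.1, 140.0]
force: [-1.9, 0.5, 12.1]
eef_pos: [550.3, -113.8, 173.3]
force: [-0.4, -0.4, 0.6]
```

View pics/s2.png

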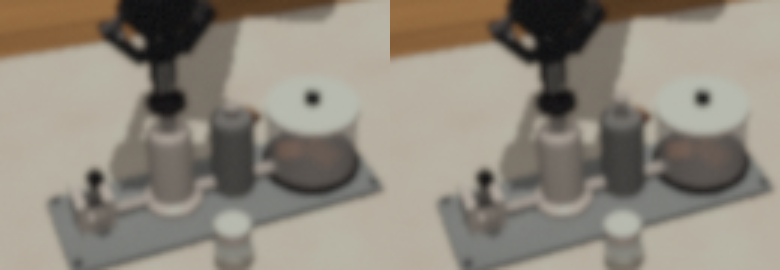

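After strokes 1 to 3 the pin head on the turret has risen, from about row 110 to 103 at column 232 of the crop, and the knob is up. I'll make three more strokes.

```bash
python3 -m jog '[{"tx":0,"ty":0,"tz":12,"ax":0,"ay":0,"az":0,"jaw":1},{"tx":0,"ty":0,"tz":9,"ax":0,"ay":0,"az":0,"jaw":1},{"tx":0,"ty":0,"tz":8,"ax":0,"ay":0,"az":0,"jaw":1},{"tx":0,"ty":0,"tz":6,"ax":0,"ay":0,"az":0,"jaw":1},{"tx":0,"ty":0,"tz":1,"ax":0,"ay":0,"az":0,"jaw":1}]' | grep -E "eef|^force"
python3 -m jog '[{"tx":0,"ty":0,"tz":-15,"ax":0,"ay":0,"az":0,"jaw":1},{"tx":0,"ty":0,"tz":-21,"ax":0,"ay":0,"az":0,"jaw":1},{"tx":0,"ty":0,"tz":0,"ax":0,"ay":0,"az":0,"jaw":1},{"tx":0,"ty":0,"tz":0,"ax":0,"ay":0,"az":0,"jaw":1},{"tx":0,"ty":0,"tz":0,"ax":0,"ay":0,"az":0,"jaw":1}]'| grep -E "eef|^force"
python3 -m jog '[{"tx":0,"ty":0,"tz":12,"ax":0,"ay":0,"az":0,"jaw":1},{"tx":0,"ty":0,"tz":9,"ax":0,"ay":0,"az":0,"jaw":1},{"tx":0,"ty":0,"tz":8,"ax":0,"ay":0,"az":0,"jaw":1},{"tx":0,"ty":0,"tz":6,"ax":0,"ay":0,"az":0,"jaw":1},{"tx":0,"ty":0,"tz":1,"ax":0,"ay":0,"az":0,"jaw":1}]' | grep -E "eef|^force"
python3 -m jog '[{"tx":0,"ty":0,"tz":-15,"ax":0,"ay":0,"az":0,"jaw":1},{"tx":0,"ty":0,"tz":-21,"ax":0,"ay":0,"az":0,"jaw":1},{"tx":0,"ty":0,"tz":0,"ax":0,"ay":0,"az":0,"jaw":1},{"tx":0,"ty":0,"tz":0,"ax":0,"ay":0,"az":0,"jaw":1},{"tx":0,"ty":0,"tz":0,"ax":0,"ay":0,"az":0,"jaw":1}]'| grep -E "eef|^force"
python3 -m jog '[{"tx":0,"ty":0,"tz":12,"ax":0,"ay":0,"az":0,"jaw":1},{"tx":0,"ty":0,"tz":9,"ax":0,"ay":0,"az":0,"jaw":1},{"tx":0,"ty":0,"tz":8,"ax":0,"ay":0,"az":0,"jaw":1},{"tx":0,"ty":0,"tz":6,"ax":0,"ay":0,"az":0,"jaw":1},{"tx":0,"ty":0,"tz":1,"ax":0,"ay":0,"az":0,"jaw":1}]' | grep -E "eef|^force"
python3 -m jog '[{"tx":0,"ty":0,"tz":-15,"ax":0,"ay":0,"az":0,"jaw":1},{"tx":0,"ty":0,"tz":-21,"ax":0,"ay":0,"az":0,"jaw":1},{"tx":0,"ty":0,"tz":-50,"ax":0,"ay":0,"az":0,"jaw":1},{"tx":0,"ty":0,"tz":0,"ax":0,"ay":0,"az":0,"jaw":1},{"tx":0,"ty":0,"tz":0,"ax":0,"ay":0,"az":0,"jaw":1}]'
python3 - <<'E'
from h import *
c=capture("scene"); cv2.imwrite("pics/s3.png",cv2.resize(c["color"][150:260,160:310,::-1],(750,550)))
for r in place_of("pin_top","scene")[:1]:
    u,v=r["centre"];print(np.round([u,v,r["conf"]],2),np.round(world(c,(u,v),depth=c["depth"][int(v),int(u)]),1))
D=c["depth"]; W=np.array([world(c,(u,v),depth=D[v,u]) for v in range(160,250) for u in range(170,300)])
for n,p in (("pin",(541,-41)),("knob",(550,-114))):
    k=np.hypot(W[:,0]-p[0],W[:,1]-p[1])<16; print(n,np.round(np.sort(W[k,2])[-8:],1))
E
```

```text
eef_pos: [551.2, -114.2, 139.9]
force: [-6.1, 1.3, 24.2]
eef_pos: [550.3, -113.8, 173.2]
force: [0.2, -1.0, -0.3]
eef_pos: [551.2, -114.2, 139.9]
force: [-7.1, 1.7, 24.5]
eef_pos: [550.3, -113.8, 173.1]
force: [-0.5, 0.5, 0.6]
eef_pos: [551.2, -114.2, 139.9]
force: [-6.9, 2.7, 24.1]
time_s: 13.92
eef_pos: [550.3, -113.8, 223.0]
ee_rot: [-0.0, 0.999, 0.049, -0.001]
force: [-0.8, -0.2, 0.7]
grip_width: 0.002
grip_force: 0.0
[246.2  186.     0.43] [ 3.238e+02  1.550e+01 -1.000e-01]
pin [158.7 158.8 158.9 159.1 159.2 159.8 159.9 160.9]
knob [282.2 282.9 283.4 285.6 285.6 289.  290.8 291.5]
```

View pics/s3.png

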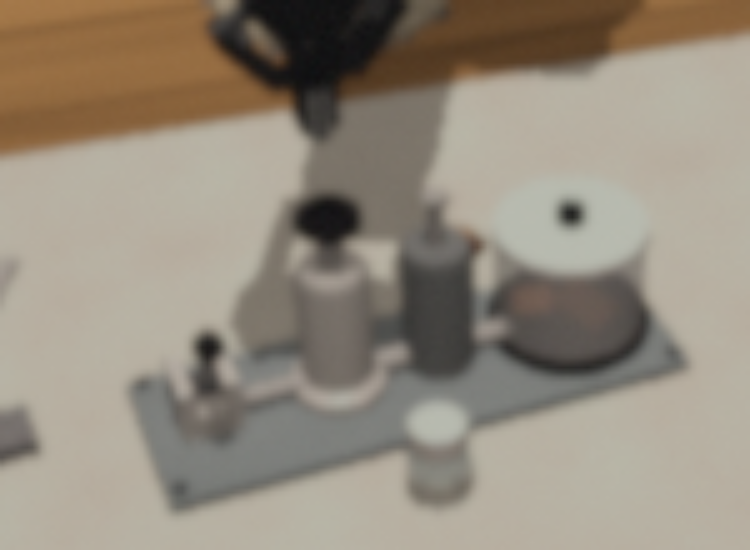

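The view shows the pin standing well out of the turret at (435,205), with its top at about 158 mm by depth. The knob is up at (328,218), the lever is over to the far side at (208,347), and the robot is clear. Handing in.

```bash
python3 -c "
from rig import finish_job; print(finish_job())"
```

```text
the job is handed in; nothing more can be done
None
```

The vent lever is shut at its stop, six full knob strokes brought the pin fully out (its top read about 158 mm), the knob is back up, and the job was handed in with the arm clear.

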